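# Plug the six-blade bridging module into the test instrument and switch it on

### The job

Take the blue bridging module out of its grey cradle and plug it into the white socket block on the instrument, orange end to orange end, so that all six brass blades go into their own slots and the module sits fully home; guide it in without forcing it. Once it is home and you have let go of it, throw the red-tipped toggle switch on the instrument fully over to its other side. Leave the crucible, the jar, the screwdriver and the mouse where they are, and do not throw the switch before the module is in.

Things in the scene. Friction and masses are not known exactly. Their poses are not given: they have to be found in the camera images.
- module_center (a point): Centre (half-way up) of the bridging module's body, a loose blue plastic bar 24 mm (its x) by 116 mm (its y) by 44 mm high (its z), 0.11 to 0.22 kg, to be gripped across its 24 mm; orange band on its +y end. Six brass blades in a row along y stick 18 mm down from its flat underside, 22 mm below this point. At the start it stands in the cradle, centre 50 mm above the bench, and lifts straight out.
- module_wide (a point): Point on the module's underside at the root of its wide blade (module y = +40 mm, orange end). This blade is 10 mm along x and 11 mm along y; the other five are 10 by 5 mm, at y = -40, -24, -8, 8 and 24 mm. The blades' lower edges are rounded.
- module_end (a point): Point on the module's underside at the root of the blade at the other end (y = -40 mm).
- cradle: Fixed grey cradle, 70 mm (x) by 140 mm (y), origin under its centre on the bench: a 4 mm floor and two end blocks (14 mm in y, 50 mm in x, centred at y = -57 and +57 mm, 28 mm high) on which the ends of the module's body rest, between cheeks that rise 6 mm higher. Open between the blocks. At the start the module's axes are parallel to the cradle's.
- unit: Fixed instrument, a beige box 170 mm (x) by 290 mm (y) with its flat top 60 mm above the bench, origin under its centre on the bench. The socket block (centre at y = +55 mm) and the switch (at y = -90 mm, both at x = 0) stand on its top and are parallel to it.
- socket_top (a point): Centre of the top face of the white socket block, 40 mm (x) by 124 mm (y), 84 mm above the bench, axes parallel to the instrument's. Six slots, 21 mm deep, lie in a row along y. When the module is home its underside lies on this face, its centre is 22 mm above this point and its x, y, z axes are parallel to the block's.
- socket_wide (a point): Centre of the mouth of the wide slot (block y = +40 mm, beside the orange band on the block). This slot is 14 mm along x and 14 mm along y; the other five are 14 by 8 mm, at y = -40, -24, -8, 8 and 24 mm.
- socket_end (a point): Centre of the mouth of the slot at the other end (y = -40 mm).
- switch_tip (a point): Centre of the red ball (26 mm across) at the end of the toggle switch's lever.
- switch_pivot (a point): Pivot of the toggle switch, 82 mm above the bench; its axis runs along the instrument's y. The steel stem (10 mm thick) is 50 mm long from here to the ball's centre. The grey switch housing below is 70 mm (x) by 50 mm (y), its top 85 mm above the bench.
- switch (a joint): Angle of the toggle switch in rad: 0 = off, lever leaning 0.5 rad from upright towards the instrument's -x; 1.0 = fully over, leaning 0.5 rad towards the instrument's +x, at its stop. It starts within 0.15 of 0, stays where it is left, and needs about 1.5 N sideways on the ball.
- crucible: Bystander: white ceramic crucible, 56 mm across and 45 mm high, origin under its centre.
- jar: Bystander: amber glass jar with a black cap, 60 mm across and 110 mm high, origin under its centre.
- driver: Bystander: yellow-handled screwdriver lying on the bench along its x, origin under about its middle.
- mouse: Bystander: grey computer mouse, 100 by 58 by 30 mm, origin under its centre.
Not all that is in view belongs to the job. Of the things like the part that bears module_center, leave any that is black or purple; of the rest the larger one is meant.

How it is judged:
On the way, in this order (a step that is already met when the one before it is completed fails the run):
1. the module is fully home in the socket, orange end to orange end, and let go (horizontal distance between module_wide and socket_wide below 0.005 m and horizontal distance between module_end and socket_end below 0.005 m and z of module_center in the frame of socket_top below 0.0255 m and angle between module_center's own z axis and vertical below 0.05 rad and contact force between the fingers and module below 0.3 N), for 0.2 s.
2. the switch is thrown fully over (value of joint switch above 0.85 rad), for 0.1 s.
At the end, for the whole second after the job is handed in: The module is upright (within 0.05 rad) in the socket, orange end to orange end, both end blades within 5 mm of their slots' centres and its underside within 3.5 mm of the block's top face, released and at rest; the switch stands beyond 0.85 rad (all of step 1 and value of joint switch above 0.85 rad and linear speed of module below 0.02 m/s); the robot touches nothing.
It fails at once if the switch is thrown before the module is home (value of joint switch above 0.5 rad and not (horizontal distance between module_wide and socket_wide below 0.005 m and horizontal distance between module_end and socket_end below 0.005 m and z of module_center in the frame of socket_top below 0.0255 m and angle between module_center's own z axis and vertical below 0.05 rad)).
It fails at once if the module is forced against the socket block (more than 60 N) (contact force between module and unit above 60 N).
It fails at once if the crucible, jar, screwdriver or mouse is moved by more than 30 mm (distance of any of crucible, jar, driver, mouse from where it was at the start of the episode above 0.03 m).
It also fails if it takes over 43 s, if anything falls off the work surface, if the arm or the gripper's body presses on something with over 40 N, if the wrist force passes 120 N, or if a joint passes its speed limit or range.

### The arm

A 7-joint arm with a two-finger parallel gripper is mounted at the origin on the work surface. World frame = base frame: x ahead of the robot, y to its left, z up, the work surface at z = 0. Lengths are in m, angles in rad, forces in N, time in s.
With the tool pointing down it reaches from about 0.425 to 0.925 m from the base axis. Payload 6.8 kg.
Tool frame: the origin (TCP) lies on the mounting face of the last link; the fingertips stand 173 mm ahead of it and the grasp point (between the pads) lies 155 mm ahead of it; z points along the fingers, y is the direction in which the jaws open and shut (so a half turn about z gives the same grasp; the last joint's range is limited). The gripper opens to 85 mm and grips with 20 to 120 N. Pads are 22 mm wide; open, the fingers measure 114 mm over their backs; the gripper's body (76 mm by 85 mm) begins 54 mm behind the grasp point. The pads swing forward as they close: fully open they stand 13 mm farther back than shut.
Start: joints at [1.052, 0.477, 0.022, 1.555, -0.011, 1.109, -0.083], TCP at [0.27, -0.619, 0.405] pointing down, gripper open.
Joint ranges: [-2.96, 2.96], [-0.34, 2.1], [-1.41, 1.46], [0.24, 2.44], [-1.37, 4.51], [0.17, 1.92], [-2.96, 2.96]. Speed limits (rad/s): [2.39, 2.39, 3.14, 3.14, 3.14, 3.14, 3.14].

### API

Orientations are given as a unit quaternion [w, x, y, z].
In Python, from station import sensors, read_camera, bot gives the robot as it stands. The module is installed in compiled form; this text tells all that it offers.
- The arm moves only by the tool play_rows, never from a script. Its argument "commands" is a list of rows, each a list of 4 numbers: the shift along the tool's x, y, z in m, then the turn about the tool's z in degrees. A call has 1 to 20 rows; each row shifts and turns the commanded pose from where the row before left it, along the tool's axes as they then stand; what a row does not reach is not made up. A row lasts 1/10 s, in which the tool goes at most 50 mm and 8.59 degrees, less where a joint would pass 70% of its speed; a pose out of reach is approached as far as the arm can. A call with a gripper value outside its range is refused whole. "claw" is the finger opening in m, from 0 to 0.0854, set as the call begins (left out, the last holds). The fingers move at their own pace and stop on an object; "force" is the grip in N (left out, the last holds). Time passes only in rows, so rows that do not move let the fingers close. It gives the time, the measured TCP pose, the force and the opening at its end, in the units of the state.
- sensors.get_obs(): the state, without advancing time (a new reading comes with each control period).
- read_camera(name): name is "scene" or "side" or "wrist"; returns a dict with "frame" (480x640x3 uint8, blue, green, red), "depth" (480x640 float32, m along the optical axis (not along the pixel's ray), 0 where there is no reading), "fx", "fy", "cx", "cy" (pixels), "rvec" (rotation vector, rad) and "tvec" (3), from world to camera coordinates, as OpenCV has them; the wrist camera has in their place "T_tool_cam" (4x4, takes a point from camera to tool coordinates, whose origin is the TCP and whose axes are the flange's). Camera axes: x right, y down, z forward; pixel columns grow to the right and rows downward; lengths in m; the calibration is good to about 2 mm. A picture is of the moment at which its call begins: read the wrist's pose just before it.
- bot.hand_in(): hands the job in, once; it reports no verdict.
The state is a dict: "t": time; "q": joint angles; "joint_vel": joint speeds; "joint_torque": joint torques, N m; "eef_pos": TCP position; "tool_rot": TCP orientation; "contact_force": force on the tool from outside, world axes, zero at the start; "torque": the same for the moment, N m; "gripper_width": opening from 0.0 (shut) to 1.0 (fully open).
Only numpy, scipy, OpenCV 4.12 (cv2) and the standard library are available. Lean on these libraries where they do the work, as an engineer would, in place of code of your own. Each camera call takes 0.05 s, during which the arm holds its last target.

## Working session

There is one attempt and no reset: what is moved stays moved. The work goes in short steps, Python scripts to look and compute and a tool call to move; the robot and the scene stay as the last step left them, time stands still between calls to the robot, and variables do not carry over. Pictures are saved under pics/ and viewed, and the job is handed in when it is done.

Besides the shell and the picture viewer there is one more tool, called after "Call:" as name([rows], argument=value, ...), one row to a line, values as JSON. play_rows: Moves the arm, as the interface text tells. Its arguments: {"type":"object","properties":{"commands":{"type":"array"},"claw":{"type":"number"},"force":{"type":"number"}},"required":["commands"]}

```bash
mkdir -p pics
python3 - <<'E'
from station import sensors, read_camera, bot
import cv2, numpy as np, pickle
print(sensors.get_obs())
for n in ["scene","side","wrist"]:
    d=read_camera(n); cv2.imwrite(f"pics/{n}0.png",d["frame"]); pickle.dump(d,open(f"{n}0.pkl","wb"))
    print(n,{k:v for k,v in d.items() if k not in("frame","depth")})
print(sensors.get_obs()["t"])
E
```

```text
{'t': 0.0, 'q': array([ 1.05191692,  0.47782886,  0.02235336,  1.55643362, -0.01148818,
        1.10924684, -0.08309971]), 'joint_vel': array([ 3.60141470e-04, -9.24905599e-06, -9.60954524e-04,  2.00887323e-04,
       -3.53135623e-04,  2.52543908e-04, -1.55262672e-03]), 'joint_torque': array([-1.10477216e-03, -5.96447682e+01,  1.60811450e+00, -2.81201899e+01,
        1.27167755e-02,  9.31271788e-03, -4.22104080e-06]), 'eef_pos': array([ 0.26944186, -0.6186096 ,  0.40371393]), 'tool_rot': array([-8.56930589e-04,  9.78979634e-01,  2.03956065e-01, -2.55195625e-04]), 'contact_force': array([ 0.0253172 , -0.54690296,  0.38911427]), 'torque': array([-0.01039194, -0.03152316,  0.00219371]), 'gripper_width': 1.0026515973311192}
scene {'fx': 486.187338725, 'fy': 486.187338725, 'cx': 323.9441390949179, 'cy': 250.43229312201888, 'rvec': array([ 2.33464714,  0.6750832 , -0.23320633]), 'tvec': array([-0.46759811, -0.15458013,  1.35314759])}
side {'fx': 547.8831804326779, 'fy': 547.8831804326779, 'cx': 315.0111077233571, 'cy': 236.5869426005681, 'rvec': array([ 0.63382835, -2.59118814,  1.25095853]), 'tvec': array([0.47117729, 0.25124635, 1.42552843])}
wrist {'fx': 342.7342802232062, 'fy': 342.7342802232062, 'cx': 317.5374106107392, 'cy': 240.11039660380632, 'T_tool_cam': array([[ 5.74110612e-04, -9.64921244e-01, -2.62538880e-01,
         6.60825428e-02],
       [ 9.99999351e-01,  2.95681769e-04,  1.10002990e-03,
         1.29580485e-03],
       [-9.83814261e-04, -2.62539342e-01,  9.64920788e-01,
         3.24705388e-02],
       [ 0.00000000e+00,  0.00000000e+00,  0.00000000e+00,
         1.00000000e+00]])}
0.15
```

View pics/scene0.png

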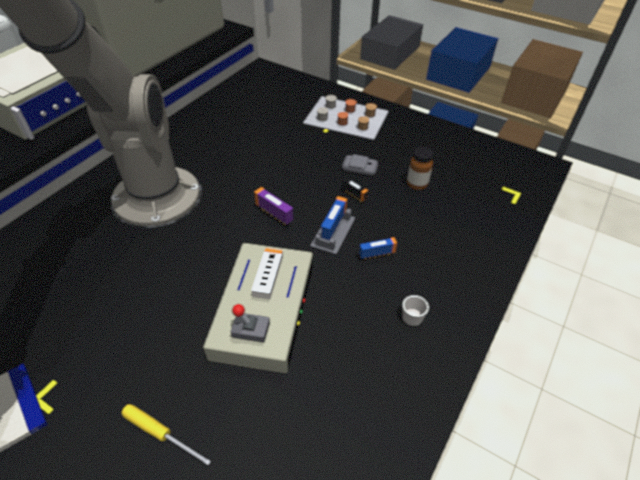

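View pics/side0.png

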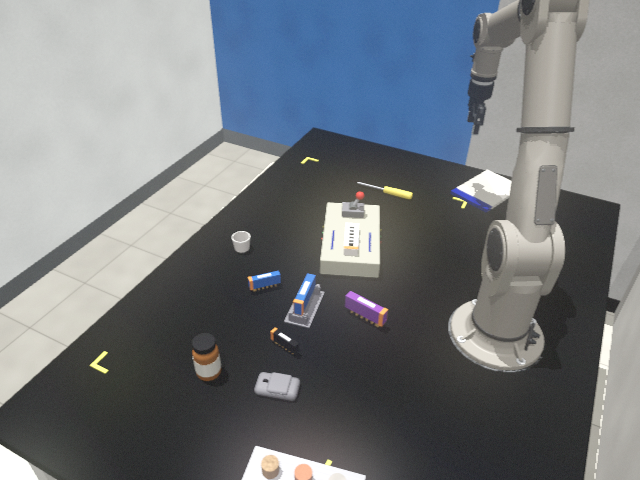

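View pics/wrist0.png

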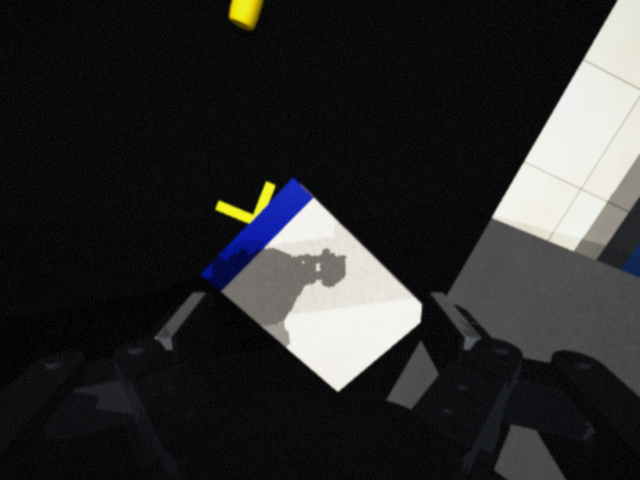

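```bash
cat > h.py <<'E'
import cv2, numpy as np, pickle
from scipy.spatial.transform import Rotation as R
def cloud(d,T=None):
    """HxWx3 world points; T = world from cam"""
    z=d["depth"]; v,u=np.mgrid[:480,:640]
    P=np.stack([(u-d["cx"])/d["fx"]*z,(v-d["cy"])/d["fy"]*z,z],-1)
    if T is None:
        Rm=cv2.Rodrigues(d["rvec"])[0]; P=(P-d["tvec"])@Rm
    else: P=P@T[:3,:3].T+T[:3,3]
    P[z<=0]=np.nan
    return P
def tool(o):
    T=np.eye(4); q=o["tool_rot"]; T[:3,:3]=R.from_quat([q[1],q[2],q[3],q[0]]).as_matrix(); T[:3,3]=o["eef_pos"]; return T
def wrist(name):
    from station import sensors, read_camera
    o=sensors.get_obs(); d=read_camera("wrist"); cv2.imwrite(f"pics/{name}.png",d["frame"])
    T=tool(o)@d["T_tool_cam"]; pickle.dump((o,d,T),open(name+".pkl","wb")); return o,d,T
def rect(P):
    r=cv2.minAreaRect(P[:,:2].astype(np.float32)); return r
E
python3 - <<'E'
from h import *
for n in ["scene","side"]:
    d=pickle.load(open(n+"0.pkl","rb")); P=cloud(d); hsv=cv2.cvtColor(d["frame"],cv2.COLOR_BGR2HSV)
    m=(P[...,2]>0.015)&(P[...,2]<0.2)&(np.hypot(P[...,0],P[...,1])>0.35)&(P[...,0]<1.1)&(abs(P[...,1])<.9)
    k,l,s,c=cv2.connectedComponentsWithStats(m.astype(np.uint8))
    for i in range(1,k):
        if s[i,4]>60:
            Q=P[l==i]; print(n,c[i].round(),s[i,4],"z",np.percentile(Q[:,2],[50,98]).round(3),"rect",[np.round(a,3) for a in rect(Q)], np.median(d["frame"][l==i],0))
    for nm,a,b,zlo in [("blue",100,125,.03),("red",0,8,.09)]:
        mm=m&(hsv[...,0]>=a)&(hsv[...,0]<=b)&(hsv[...,1]>130)&(hsv[...,2]>60)&(P[...,2]>zlo)
        k,l,s,c=cv2.connectedComponentsWithStats(mm.astype(np.uint8))
        for i in range(1,k):
            if s[i,4]>20: Q=P[l==i]; print(" ",nm,c[i].round(),s[i,4],Q.mean(0).round(3),np.percentile(Q[:,2],[2,98]).round(3),[np.round(a,3) for a in rect(Q)])
E
```

```text
scene [164.  33.] 5199 z [0.114 0.197] rect [array([-0.491,  0.615]), array([0.562, 0.052]), np.float64(86.651)] [80. 90. 89.]
scene [30. 87.] 5681 z [0.125 0.176] rect [array([-0.774,  0.136]), array([0.257, 0.68 ]), np.float64(73.514)] [118. 121. 119.]
scene [330. 101.] 113 z [0.033 0.039] rect [array([0.175, 0.644]), array([0.036, 0.042]), np.float64(12.027)] [121. 124. 124.]
scene [350. 105.] 110 z [0.033 0.04 ] rect [array([0.245, 0.655]), array([0.034, 0.037]), np.float64(29.127)] [ 70.  86. 135.]
scene [370. 109.] 110 z [0.032 0.04 ] rect [array([0.312, 0.671]), array([0.034, 0.042]), np.float64(28.264)] [ 84.5 114.  131.5]
scene [322. 113.] 114 z [0.033 0.039] rect [array([0.191, 0.562]), array([0.037, 0.038]), np.float64(72.623)] [127.5 128.5 128.5]
scene [342. 117.] 116 z [0.032 0.039] rect [array([0.26 , 0.577]), array([0.034, 0.04 ]), np.float64(35.865)] [ 75.  106.  140.5]
scene [363. 122.] 118 z [0.033 0.038] rect [array([0.327, 0.591]), array([0.033, 0.043]), np.float64(55.406)] [ 90.5 119.5 141.5]
scene [420. 166.] 777 z [0.077 0.111] rect [array([0.591, 0.44 ]), arra
[... 2885 characters left out ...]
0.258, 0.58 ]), array([0.035, 0.033]), np.float64(33.401)] [160. 194. 254.]
side [337. 477.] 96 z [0.037 0.041] rect [array([0.194, 0.557]), array([0.033, 0.016]), np.float64(25.801)] [231.  237.5 242. ]
  blue [267. 278.] 176 [0.611 0.134 0.042] [0.031 0.052] [array([0.616, 0.132]), array([0.077, 0.027]), np.float64(45.763)]
  blue [306. 286.] 139 [0.485 0.139 0.071] [0.067 0.076] [array([0.486, 0.142]), array([0.025, 0.102]), np.float64(9.921)]
  blue [298. 308.] 56 [0.476 0.204 0.049] [0.032 0.065] [array([0.476, 0.204]), array([0.016, 0.009]), np.float64(13.837)]
  red [360. 195.] 43 [ 0.498 -0.234  0.133] [0.124 0.141] [array([ 0.499, -0.235]), array([0.022, 0.021]), np.float64(19.032)]
```

Call:
play_rows([
  [0.04,-0.0275,0,0],
  [0.04,-0.0275,0,0],
  [0.04,-0.0275,0,0],
  [0.04,-0.0275,0,0],
  [0.04,-0.0275,0,0],
  [0.04,-0.0275,0,0],
  [0.04,-0.0275,0,0],
  [0.04,-0.0275,0,0],
  [0.04,-0.0275,0,0],
  [0.006,-0.038,0,0],
  [0.006,-0.038,0,0],
  [0.006,-0.038,0,0],
  [0.006,-0.038,0,0],
])

```text
t: 1.45
eef_pos: [0.4614, -0.0978, 0.4045]
tool_rot: [-0.0, 0.979, 0.204, -0.0]
contact_force: [1.0, 0.7, 0.5]
gripper_width: 0.997
```

Call:
play_rows([
  [0,0,0,-8.1],
  [0,0,0,-8.1],
  [0,0,0,-8.1],
  [0,0,0,-8.1],
  [0,0,0,-8.1],
  [0,0,0,-8.1],
  [0,0,0,-8.1],
  [0,0,0,-8.1],
  [0,0,0,-8.1],
  [0,0,0,-8.1],
  [0,0,0,-8.0],
  [0,0,0,0],
  [0,0,0,0],
])

```text
t: 2.75
eef_pos: [0.462, -0.0993, 0.4046]
tool_rot: [-0.0, 0.557, 0.831, -0.0]
contact_force: [-0.5, -0.4, -0.4]
gripper_width: 0.996
```

Run:
```python
from h import *
o,d,T=wrist("w1"); print(o["t"],o["eef_pos"],o["q"]); M=tool(o); print(np.degrees(np.arctan2(M[1,1],M[0,1])),M[2,2])
```

```text
2.75 [ 0.46197258 -0.09933236  0.40460105] [ 0.45470099  0.17066468 -0.41498311  2.00018584  0.08217837  0.98676226
  0.38912842]
22.313090199126897 -0.9999999749340149
```

View pics/w1.png

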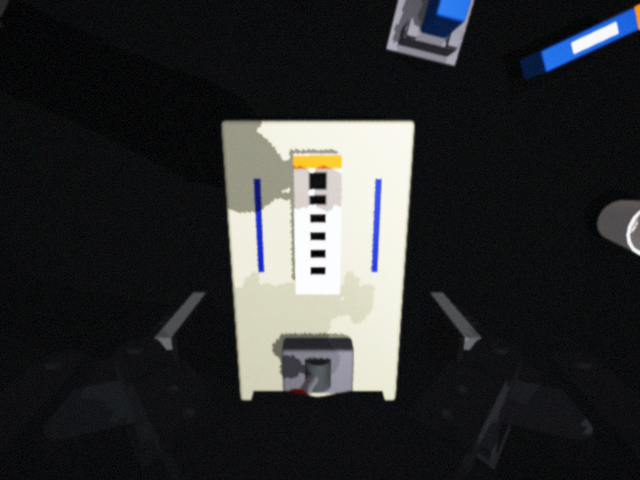

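The wrist view shows the socket, with its wide slot at (318,180), end slot at (318,271) and orange band at (317,161). The slots are nearly aligned with the image columns. I'll measure them on the z = 0.084 plane.

```bash
cat >> h.py <<'E'
def plane(d,T,uv,z):
    uv=np.asarray(uv,float); r=np.stack([(uv[:,0]-d["cx"])/d["fx"],(uv[:,1]-d["cy"])/d["fy"],np.ones(len(uv))],1)@T[:3,:3].T
    return T[:3,3]+r*((z-T[2,3])/r[:,2])[:,None]
E
python3 - <<'E'
from h import *
o,d,T=pickle.load(open("w1.pkl","rb")); g=cv2.cvtColor(d["frame"],cv2.COLOR_BGR2GRAY)
P=cloud(d,T); print("block z",np.nanmedian(P[275:290,300:335,2]),"unit top z",np.nanmedian(P[300:325,250:290,2]))
m=np.zeros_like(g); m[168:280,300:337]=g[168:280,300:337]<90
k,l,s,c=cv2.connectedComponentsWithStats(m)
W=[]
for i in range(1,k):
    if s[i,4]>30:
        # weighted centroid
        x,y,w,h=s[i,:4]; sub=np.clip(150-g[y-3:y+h+3,x-3:x+w+3].astype(float),0,None); vv,uu=np.mgrid[y-3:y+h+3,x-3:x+w+3]
        uv=[(uu*sub).sum()/sub.sum(),(vv*sub).sum()/sub.sum()]
        w_=plane(d,T,[uv],.084)[0]; W.append(w_); print(s[i],np.round(uv,2),w_.round(4))
W=np.array(W); Y=[40,24,8,-8,-24,-40]
A=np.polyfit(np.array(Y)/1000,W[:,:2],1); print("ydir",A[0],np.degrees(np.arctan2(-A[0][0],A[0][1])),"center",A[1], np.linalg.norm(A[0]))
# unit top from depth
m=(abs(P[...,2]-.06)<.006); k,l,s,c=cv2.connectedComponentsWithStats(m.astype(np.uint8)); i=1+s[1:,4].argmax()
print(rect(P[l==i]))
# module
hsv=cv2.cvtColor(d["frame"],cv2.COLOR_BGR2HSV)
E
```

```text
block z 0.08250631184829793 unit top z 0.05860256538782843
[310 173  16  16 246] [317.47 180.46] [ 0.4473 -0.0645  0.084 ]
[310 196  15   8 116] [317.57 199.43] [ 0.4534 -0.0791  0.084 ]
[311 215  14   7  95] [317.53 217.93] [ 0.4594 -0.0938  0.084 ]
[311 233  14   6  83] [317.54 235.78] [ 0.4654 -0.1084  0.084 ]
[311 251  14   6  83] [317.52 253.17] [ 0.4714 -0.1231  0.084 ]
[311 268  14   6  76] [317.53 270.23] [ 0.4775 -0.1378  0.084 ]
ydir [-0.37695437  0.91652729] 22.356654102629854 center [ 0.4624062 -0.1011141] 0.991018092141567
((0.48347097635269165, -0.1531829982995987), (0.1715100109577179, 0.28990602493286133), 22.59952163696289)
```

Call:
play_rows([
  [0.0367,0.0194,0.002,0],
  [0.0367,0.0194,0.002,0],
  [0.0367,0.0194,0.002,0],
  [0.0367,0.0194,0.002,0],
  [0.0367,0.0194,0.002,0],
  [0.0367,0.0194,0.002,0],
  [0,0,0,6.2],
  [0,0,0,6.2],
  [0,0,0,0],
  [0,0,0,0],
])

```text
t: 3.8
eef_pos: [0.4852, 0.1487, 0.3927]
tool_rot: [0.0, 0.641, 0.767, -0.0]
contact_force: [-1.5, 0.2, 1.2]
gripper_width: 1.0
```

Run:
```python
from h import *
o,d,T=wrist("w2"); print(o["t"],o["eef_pos"],o["q"]); M=tool(o); print(np.degrees(np.arctan2(M[1,1],M[0,1])),M[2,2])
cv2.imwrite("pics/w2z.png",cv2.resize(d["frame"][120:330,220:420],None,fx=3,fy=2.8))
P=cloud(d,T); hsv=cv2.cvtColor(d["frame"],cv2.COLOR_BGR2HSV)
m=(P[...,2]>.063)&(P[...,2]<.08); m[:,:200]=0;m[:,440:]=0
k,l,s,c=cv2.connectedComponentsWithStats(m.astype(np.uint8))
for i in range(1,k):
  if s[i,4]>200: print(s[i],np.nanmedian(P[l==i],0),rect(P[l==i]))
```

```text
3.8 [0.48518299 0.14866518 0.39265445] [ 0.0388523   0.26054166 -0.53515059  1.9342818   0.15827223  0.98781834
 -0.39070206]
10.217029965525889 -0.9999999677797158
[ 304  159   29  131 3604] [0.4851262  0.15018483 0.07054412] ((0.4859327971935272, 0.1456107199192047), (0.02392936497926712, 0.11597620695829391), 9.680754661560059)
[220 394  33  16 234] [ 0.43448123 -0.04666001  0.06876643] ((0.4360615909099579, -0.046045999974012375), (0.03354198485612869, 0.002797466702759266), 20.886587142944336)
```

View pics/w2z.png

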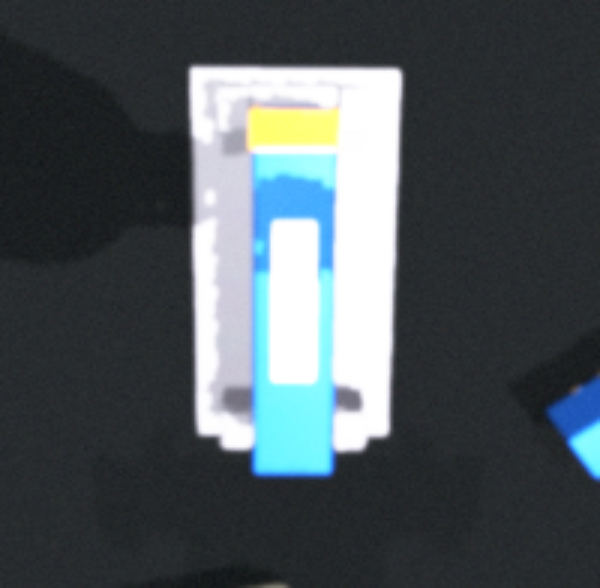

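Run:
```python
from h import *
o,d,T=pickle.load(open("w2.pkl","rb")); f=d["frame"].astype(float); M=tool(o)
hsv=cv2.cvtColor(d["frame"],cv2.COLOR_BGR2HSV)
sat=hsv[...,1].astype(float)
for r in range(164,288,12): print(r,[int(x) for x in sat[r,298:338]])
b=f[:,310:326].mean(1)
print([ (r,b[r].round().astype(int).tolist()) for r in list(range(152,164))])
print([ (r,b[r].round().astype(int).tolist()) for r in list(range(283,296))])
```

```text
164 [14, 18, 18, 11, 53, 99, 136, 146, 142, 144, 143, 138, 138, 144, 139, 137, 137, 136, 139, 138, 134, 133, 138, 131, 134, 132, 130, 130, 129, 130, 135, 136, 131, 127, 90, 15, 0, 0, 0, 0]
176 [14, 14, 16, 15, 19, 56, 117, 144, 125, 112, 112, 110, 108, 107, 105, 103, 102, 101, 97, 95, 93, 91, 93, 93, 90, 92, 91, 90, 88, 85, 81, 84, 93, 100, 27, 1, 0, 0, 0, 0]
188 [15, 17, 16, 17, 18, 42, 114, 168, 183, 184, 182, 183, 179, 184, 180, 181, 181, 184, 182, 181, 184, 180, 183, 181, 184, 182, 185, 178, 180, 182, 180, 177, 171, 111, 19, 1, 0, 0, 0, 0]
200 [16, 16, 19, 17, 20, 43, 115, 174, 186, 183, 182, 152, 53, 2, 0, 0, 0, 0, 0, 0, 0, 0, 0, 0, 0, 0, 0, 12, 112, 174, 182, 185, 168, 74, 6, 0, 0, 0, 0, 0]
212 [13, 15, 16, 15, 19, 42, 112, 181, 194, 186, 183, 138, 16, 0, 0, 0, 0, 0, 0, 0, 0, 0, 0, 0, 0, 0, 0, 7, 105, 176, 187, 189, 154, 43, 2, 0, 0, 0, 0, 0]
224 [17, 18, 19, 17, 21, 50, 121, 152, 143, 131, 122, 62, 0, 0, 0, 0, 0, 0, 0, 0, 0, 0, 0, 0, 0, 0, 0, 0, 39, 98, 105, 106, 103, 27, 1, 0, 0, 0, 0, 0]
236 [17, 17, 18, 13, 19, 51, 122, 157, 144, 134, 126, 69, 0, 0, 0, 0, 0, 0, 0, 0, 0, 0, 
[... 663 characters left out ...]
44, 145, 143, 143, 143, 142, 145, 139, 137, 141, 140, 140, 135, 138, 139, 140, 165, 196, 184, 102, 43, 34, 34, 23, 36]
[(152, [255, 254, 254]), (153, [254, 253, 253]), (154, [249, 246, 246]), (155, [240, 232, 233]), (156, [230, 214, 214]), (157, [216, 188, 190]), (158, [196, 196, 235]), (159, [168, 247, 255]), (160, [139, 255, 255]), (161, [124, 255, 255]), (162, [119, 255, 255]), (163, [120, 255, 255])]
[(283, [255, 247, 113]), (284, [255, 247, 113]), (285, [255, 246, 110]), (286, [255, 243, 106]), (287, [255, 234, 96]), (288, [255, 198, 78]), (289, [238, 129, 55]), (290, [123, 66, 38]), (291, [53, 41, 35]), (292, [42, 39, 35]), (293, [41, 39, 36]), (294, [41, 39, 35]), (295, [40, 38, 35])]
```

Run:
```python
from h import *
o,d,T=pickle.load(open("w2.pkl","rb")); M=tool(o)
Q=plane(d,T,[[317.7,157.8],[317.5,289.8]],.072); q=(np.c_[Q,np.ones(2)]@np.linalg.inv(M).T); print("module ends tool",q,np.linalg.norm(Q[0]-Q[1]),"mid",q.mean(0),Q.mean(0))
o,d,T=pickle.load(open("w1.pkl","rb")); M=tool(o)
c=np.linalg.inv(M)@[0.4624062,-0.1011141,.084,1]; print("socket tool",c)
```

```text
module ends tool [[ 5.61238673e-02  2.35437762e-04  3.20640792e-01  1.00000000e+00]
 [-6.04326016e-02  1.35412719e-04  3.20669143e-01  1.00000000e+00]] 0.1165565152588672 mid [-2.15436711e-03  1.85425240e-04  3.20654968e-01  1.00000000e+00] [0.48573845 0.14649699 0.072     ]
socket tool [-1.84151916e-03 -2.09455699e-04  3.20600936e-01  1.00000000e+00]
```

Call:
play_rows([
  [-0.0025,0,0.03,0.3],
  [0,0,0.036,0],
  [0,0,0.036,0],
  [0,0,0.03,0],
  [0,0,0.025,0],
  [0,0,0.015,0],
  [0,0,0.0107,0],
  [0,0,0,0],
  [0,0,0,0],
], claw=0.055)

```text
t: 4.75
eef_pos: [0.4861, 0.1465, 0.2107]
tool_rot: [0.0, 0.644, 0.765, 0.001]
contact_force: [0.5, 0.0, 0.2]
gripper_width: 0.643
```

Run:
```python
from h import *
from station import read_camera
o,d,T=wrist("w3"); print(o["t"],o["eef_pos"],o["contact_force"])
```

```text
4.75 [0.48608801 0.14646477 0.21070993] [0.46132627 0.03393386 0.24909278]
```

View pics/w3.png

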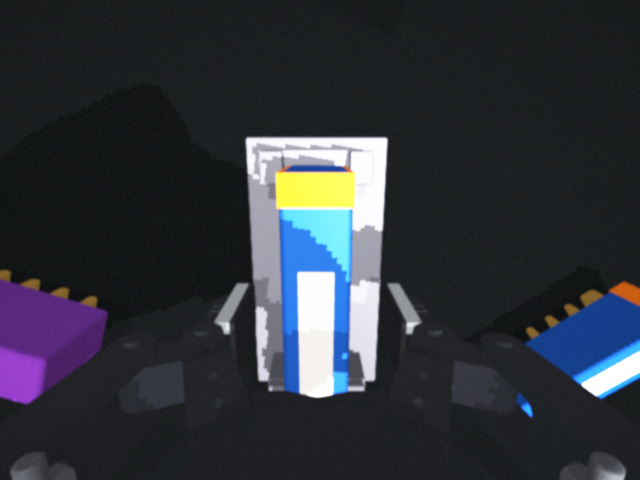

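The module sits centred between the pads, spanning columns 278–354 with the pads at 240 and 395. I'll close the gripper.

Call:
play_rows([
  [0,0,0,0],
  [0,0,0,0],
  [0,0,0,0],
  [0,0,0,0],
  [0,0,0,0],
  [0,0,0,0],
  [0,0,0,0],
  [0,0,0,0],
], claw=0.0, force=50)

```text
t: 5.6
eef_pos: [0.486, 0.1464, 0.2108]
tool_rot: [0.0, 0.644, 0.765, 0.0]
contact_force: [-1.5, -0.7, 6.7]
gripper_width: 0.275
```

Call:
play_rows([
  [0,0,-0.01,0],
  [0,0,-0.015,0],
  [0,0,-0.02,0],
  [0,0,-0.03,0],
  [0,0,-0.03,0],
  [0,0,-0.03,0],
  [0,0,0,0],
  [0,0,0,0],
  [0,0,0,0],
])

```text
t: 6.5
eef_pos: [0.4851, 0.1459, 0.3441]
tool_rot: [-0.0, 0.644, 0.765, -0.001]
contact_force: [-0.2, -0.8, -0.9]
gripper_width: 0.275
```

Run:
```python
from h import *
from station import read_camera
o,d,T=wrist("w4"); print(o["t"],o["eef_pos"],o["contact_force"],o["torque"]); M=tool(o); print(np.degrees(np.arctan2(M[1,1],M[0,1])))
for n in ["scene","side"]:
    dd=read_camera(n); pickle.dump(dd,open(n+"4.pkl","wb")); 
    uv,_=cv2.projectPoints(np.array([o["eef_pos"]-[0,0,.16]]),dd["rvec"],dd["tvec"],np.array([[dd["fx"],0,dd["cx"]],[0,dd["fy"],dd["cy"]],[0,0,1]]),None); u,v=uv[0,0].astype(int)
    cv2.imwrite(f"pics/{n}4.png",cv2.resize(dd["frame"][v-70:v+70,u-80:u+80],None,fx=4,fy=4,interpolation=cv2.INTER_CUBIC))
a=[cv2.imread(f"pics/{x}") for x in("scene4.png","side4.png")]
```

```text
6.5 [0.4850524  0.14590864 0.34405677] [-0.24438602 -0.78228382 -0.94776216] [-0.0023858   0.04693109  0.00986155]
9.83367272649711
```

View pics/w4.png

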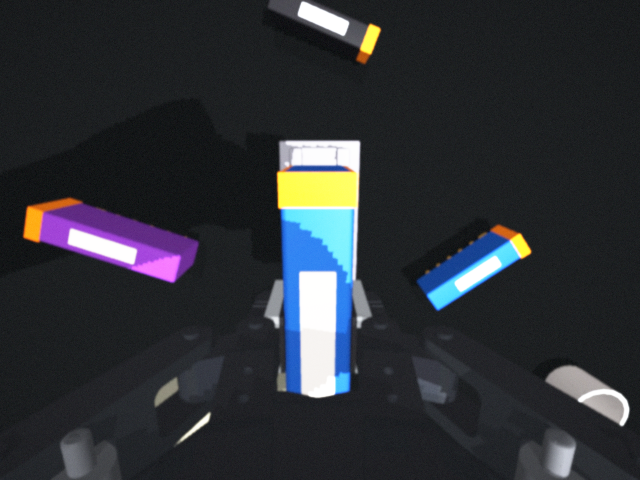

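View pics/side4.png

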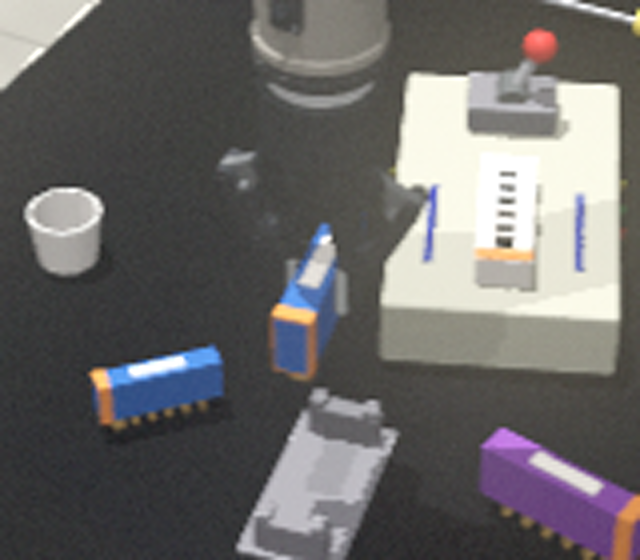

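Run:
```python
from h import *
for n in("w3","w4"):
    o,d,T=pickle.load(open(n+".pkl","rb")); f=d["frame"].astype(int); P=cloud(d,d["T_tool_cam"])
    c=f[:,310:325].mean(1)
    g=np.diff(c,axis=0)
    print(n,"rows",[(r,c[r].astype(int).tolist()) for r in list(range(166,176))+list(range(204,212))+list(range(268,276))])
    for r in (180,200,225,250,290,340,370): print(r,P[r,300:335].mean(0).round(4), end=" ")
    hs=cv2.cvtColor(d["frame"],cv2.COLOR_BGR2HSV)[...,1]; print()
    for r in(195,230,280,340): print(r,hs[r,272:290].tolist(),hs[r,342:364].tolist())
```

```text
w3 rows [(166, [155, 83, 51]), (167, [153, 70, 29]), (168, [153, 68, 26]), (169, [153, 68, 26]), (170, [157, 76, 48]), (171, [163, 118, 141]), (172, [154, 197, 246]), (173, [124, 246, 255]), (174, [98, 253, 255]), (175, [90, 254, 255]), (204, [82, 254, 255]), (205, [87, 254, 255]), (206, [123, 254, 255]), (207, [223, 253, 255]), (208, [254, 250, 255]), (209, [255, 244, 224]), (210, [255, 240, 138]), (211, [255, 239, 119]), (268, [241, 130, 48]), (269, [241, 131, 50]), (270, [241, 138, 69]), (271, [242, 176, 142]), (272, [248, 235, 231]), (273, [252, 252, 253]), (274, [254, 254, 255]), (275, [254, 254, 255])]
180 [ 5.500e-02 -1.000e-04  1.399e-01] 200 [ 4.88e-02 -1.00e-04  1.40e-01] 225 [ 4.060e-02 -1.000e-04  1.404e-01] 250 [ 3.220e-02 -1.000e-04  1.404e-01] 290 [ 1.840e-02 -1.000e-04  1.396e-01] 340 [-7.000e-04 -1.000e-04  1.396e-01] 370 [-1.300e-02 -1.000e-04  1.397e-01] 
195 [21, 20, 9, 80, 140, 169, 185, 182, 188, 186, 186, 185, 183, 183, 184, 182, 181, 183] [160, 159, 164, 159, 160, 161, 161, 160, 158, 160, 158, 143, 82, 20, 5, 4, 5, 5, 5, 5, 4, 4]
230 [14, 19, 20, 18, 16, 21, 3
[... 1423 characters left out ...]
 183, 185, 180, 185, 177, 179, 180, 178, 184] [159, 159, 157, 154, 158, 156, 156, 156, 154, 153, 159, 155, 157, 141, 82, 48, 45, 14, 53, 21, 22, 53]
230 [55, 78, 47, 54, 85, 22, 26, 91, 157, 204, 216, 219, 210, 206, 202, 204, 199, 199] [125, 123, 127, 127, 123, 125, 123, 130, 151, 170, 176, 111, 24, 6, 10, 20, 29, 34, 31, 34, 55, 42]
280 [38, 40, 19, 20, 12, 13, 21, 11, 13, 25, 76, 164, 208, 213, 211, 207, 201, 201] [200, 207, 202, 194, 171, 148, 144, 161, 176, 182, 127, 53, 21, 15, 17, 21, 13, 14, 15, 18, 33, 40]
340 [47, 28, 50, 42, 33, 44, 54, 28, 28, 34, 25, 49, 118, 190, 209, 215, 213, 215] [211, 214, 213, 216, 213, 211, 213, 209, 197, 131, 41, 6, 25, 25, 23, 20, 47, 49, 28, 33, 38, 50]
```

```bash
cat > edge.py <<'E'
from h import *
def edges(n,zt=.1395,rows=(185,195,215,225,235,245,255,265,280,290,300)):
    o,d,T=pickle.load(open(n+".pkl","rb")); 
    hs=cv2.GaussianBlur(cv2.cvtColor(d["frame"],cv2.COLOR_BGR2HSV)[...,1],(1,5),0).astype(float)
    out=[]
    for r in rows:
        # blueness/orangeness crossing from inside out
        def cross(start,step):
            x=start
            while hs[r,x]>90: x+=step
            a,b=hs[r,x-step],hs[r,x]; return x-step+step*(a-90)/(a-b)
        L=cross(288,-1); Rr=cross(346,1); out.append((r,L,Rr))
    out=np.array(out)
    TT=d["T_tool_cam"]
    l=plane(d,TT,out[:,[1,0]],zt); rr=plane(d,TT,out[:,[2,0]],zt); m=(l+rr)/2
    p=np.polyfit(m[:,0],m[:,1],1); print(n,"width",(rr-l)[:,1].round(4),"slope deg",np.degrees(p[0]),"y at x=0",p[1], m[:,1].round(4))
if __name__=="__main__": edges("w3"); edges("w4")
E
python3 edge.py
```

```text
w3 width [0.0247 0.0246 0.0233 0.0233 0.0235 0.0235 0.0236 0.0236 0.0235 0.0233
 0.0233] slope deg -0.35043066166764114 y at x=0 -0.0004548653431033581 [-0.0009 -0.0009 -0.0007 -0.0007 -0.0005 -0.0005 -0.0005 -0.0005 -0.0006
 -0.0007 -0.0007]
w4 width [0.025  0.025  0.0238 0.0237 0.0237 0.0238 0.0238 0.0237 0.0235 0.0235
 0.0238] slope deg -0.8142721007522243 y at x=0 0.0001953951688771539 [-0.0005 -0.0005 -0.0004 -0.0004 -0.0004 -0.0004 -0.0003 -0.0003 -0.
  0.      0.    ]
```

Call:
play_rows([
  [-0.03,-0.008,0,0],
  [-0.036,-0.0096,0,0],
  [-0.036,-0.0096,0,0],
  [-0.036,-0.0096,0,0],
  [-0.036,-0.0096,0,0],
  [-0.036,-0.0096,0,0],
  [-0.02,-0.0054,0,0],
  [-0.01,-0.0027,0,0],
  [0,0,0,-4.1],
  [0,0,0,-4.1],
  [0,0,0,-4.0],
  [0,0,0.015,0],
  [0,0,0.015,0],
  [0,0,0.01,0],
  [0,0,0,0],
  [0,0,0,0],
  [0,0,0,0],
])

```text
t: 8.35
eef_pos: [0.4639, -0.1009, 0.3056]
tool_rot: [0.0, 0.559, 0.829, 0.0]
contact_force: [0.8, -0.5, -1.1]
gripper_width: 0.28
```

```bash
cat > look.py <<'E'
import sys
from h import *
from station import read_camera
nm=sys.argv[1]
o,d,T=wrist("w"+nm); print(o["t"],o["eef_pos"],o["contact_force"],o["torque"]); M=tool(o); print("yaw",np.degrees(np.arctan2(M[1,1],M[0,1])),"to target tool:",M[:3,:3].T@(np.array([.46284,-.10146,.2667])-o["eef_pos"]))
for n in ["scene","side"]:
    dd=read_camera(n); pickle.dump(dd,open(n+nm+".pkl","wb")); 
    uv,_=cv2.projectPoints(np.array([[.46284,-.1015,.1]]),dd["rvec"],dd["tvec"],np.array([[dd["fx"],0,dd["cx"]],[0,dd["fy"],dd["cy"]],[0,0,1]]),None); u,v=uv[0,0].astype(int)
    cv2.imwrite(f"pics/{n}{nm}.png",cv2.resize(dd["frame"][v-45:v+45,u-50:u+50],None,fx=6,fy=6,interpolation=cv2.INTER_CUBIC))
E
python3 look.py 5
```

```text
8.35 [ 0.46388358 -0.10091414  0.30555759] [ 0.82010303 -0.45145295 -1.07299767] [-0.00854394 -0.04172422 -0.00580017]
yaw 22.053842131278728 to target tool: [-9.70469242e-05 -1.20743894e-03  3.88565577e-02]
```

View pics/w5.png

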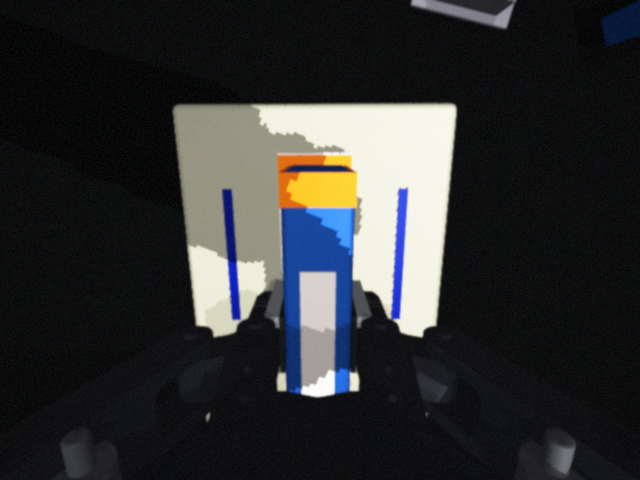

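View pics/scene5.png

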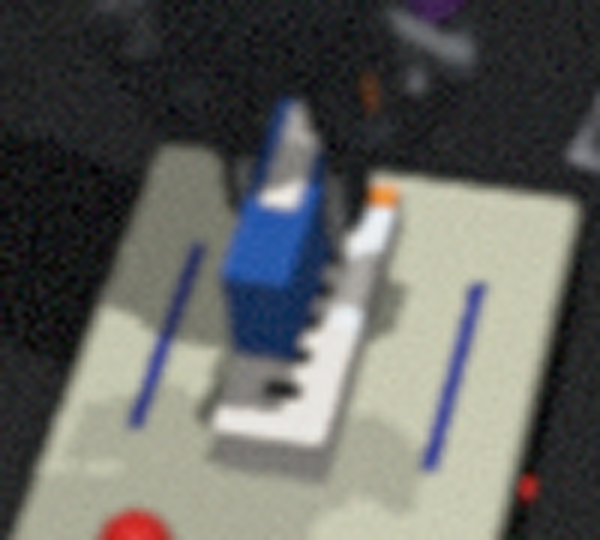

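View pics/side5.png

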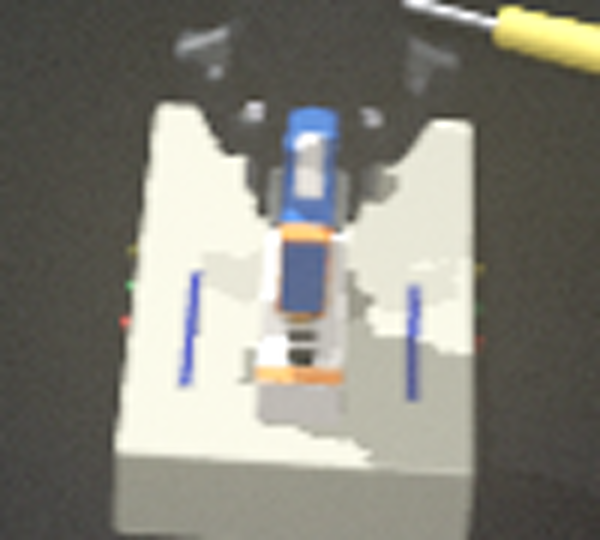

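```bash
python3 - <<'E'
from h import *
o,d,T=pickle.load(open("w5.pkl","rb")); hsv=cv2.cvtColor(d["frame"],cv2.COLOR_BGR2HSV)
f=d["frame"]; 
for r in (157,158,160,162,164): print(r,f[r,270:284].tolist(),f[r,344:358].tolist())
for r in (180,190,220,240): print(r,f[r,274:290,2].tolist(),f[r,274:290,0].tolist(),f[r,344:364,0].tolist())
TT=d["T_tool_cam"]
print(plane(d,TT,[[317,190],[317,240],[317,340]],.1395)); print(plane(d,TT,[[315,158]],o["eef_pos"][2]-.084))
E
python3 -c "
from edge import *; edges('w5')"
```

```text
157 [[135, 152, 155], [132, 151, 152], [131, 150, 154], [129, 149, 152], [130, 151, 154], [133, 153, 158], [118, 144, 164], [86, 131, 192], [48, 119, 215], [30, 111, 224], [25, 113, 226], [21, 108, 222], [24, 112, 224], [23, 109, 223]] [[57, 213, 253], [56, 213, 253], [55, 213, 253], [58, 214, 253], [55, 213, 253], [54, 212, 252], [82, 220, 252], [148, 230, 251], [210, 240, 248], [230, 244, 245], [231, 244, 245], [233, 245, 245], [233, 245, 245], [232, 245, 245]]
158 [[134, 150, 154], [130, 149, 150], [130, 149, 151], [132, 150, 153], [130, 150, 151], [127, 148, 150], [118, 145, 163], [86, 131, 191], [48, 117, 214], [22, 111, 225], [19, 108, 223], [12, 106, 222], [16, 110, 223], [20, 111, 225]] [[54, 212, 253], [52, 211, 253], [49, 211, 253], [50, 212, 253], [54, 214, 253], [54, 213, 253], [82, 219, 253], [148, 230, 251], [211, 241, 248], [228, 244, 245], [232, 245, 245], [233, 245, 245], [232, 244, 245], [233, 245, 245]]
160 [[131, 151, 152], [132, 153, 152], [131, 150, 151], [130, 149, 152], [129, 146, 150], [131, 150, 154], [115, 143, 162], [87, 132, 190], [50, 117, 215], [21, 110
[... 1945 characters left out ...]
132, 129, 129, 144, 174, 214, 230, 232]
240 [149, 150, 148, 151, 152, 161, 170, 152, 90, 33, 21, 16, 23, 24, 27, 21] [128, 133, 131, 131, 133, 146, 160, 157, 130, 123, 130, 140, 149, 155, 157, 155] [250, 251, 250, 250, 250, 247, 241, 230, 215, 198, 215, 229, 230, 229, 229, 230, 232, 230, 230, 230]
[[ 0.05202709 -0.00043302  0.1395    ]
 [ 0.0358931  -0.00043042  0.1395    ]
 [-0.00056919 -0.00042453  0.1395    ]]
[[ 0.0591181  -0.00161409  0.22155759]]
w5 width [0.0246 0.0247 0.0231 0.0231 0.0229 0.0229 0.0229 0.0228 0.0231 0.0236
 0.0238] slope deg -0.11628317005780274 y at x=0 -0.00024335508545537317 [-0.0005 -0.0004 -0.0002 -0.0002 -0.0003 -0.0003 -0.0003 -0.0004 -0.0004
 -0.0003 -0.0003]
```

Run:
```python
from h import *
for n in ("w1","w2","w3","w4","w5"):
    o,d,T=pickle.load(open(n+".pkl","rb")); print(d["cx"],d["T_tool_cam"].round(5).tolist())
```

```text
317.5374106107392 [[0.00057, -0.96461, -0.26367, 0.06511], [1.0, 0.0005, 0.00036, -0.0003], [-0.00021, -0.26367, 0.96461, 0.03247], [0.0, 0.0, 0.0, 1.0]]
317.5374106107392 [[0.00057, -0.96463, -0.2636, 0.06508], [1.0, 0.00045, 0.00055, -2e-05], [-0.00041, -0.2636, 0.96463, 0.03247], [0.0, 0.0, 0.0, 1.0]]
317.5374106107392 [[0.00058, -0.96463, -0.2636, 0.06508], [1.0, 0.00044, 0.00055, -2e-05], [-0.00042, -0.2636, 0.96463, 0.03247], [0.0, 0.0, 0.0, 1.0]]
317.5374106107392 [[0.00057, -0.96463, -0.2636, 0.06508], [1.0, 0.00044, 0.00055, -1e-05], [-0.00042, -0.2636, 0.96463, 0.03247], [0.0, 0.0, 0.0, 1.0]]
317.5374106107392 [[0.00057, -0.96461, -0.26367, 0.06511], [1.0, 0.0005, 0.00036, -0.0003], [-0.00022, -0.26367, 0.96461, 0.03247], [0.0, 0.0, 0.0, 1.0]]
```

Call:
play_rows([
  [-0.0001,-0.0014,0.005,0],
  [0,0,0.007,0],
  [0,0,0.005,0],
  [0,0,0,0],
  [0,0,0,0],
  [0,0,0,0],
])

```text
t: 9.1
eef_pos: [0.4624, -0.1017, 0.2881]
tool_rot: [0.0, 0.559, 0.829, 0.0]
contact_force: [0.2, -0.5, -1.1]
gripper_width: 0.276
```

```bash
python3 look.py 6;python3 -c "
from edge import *; edges('w6')"
```

```text
9.1 [ 0.46236492 -0.10172649  0.28809483] [ 0.17803858 -0.45710032 -1.0599825 ] [ 0.00011902  0.01985019 -0.03016857]
yaw 22.040137941778728 to target tool: [7.06724110e-05 5.35163735e-04 2.13949579e-02]
w6 width [0.0245 0.0245 0.0229 0.023  0.023  0.0229 0.023  0.0229 0.0231 0.0236
 0.0238] slope deg -0.2918241394849377 y at x=0 -0.00015563086434867876 [-0.0005 -0.0005 -0.0003 -0.0003 -0.0003 -0.0002 -0.0003 -0.0003 -0.0003
 -0.0003 -0.0003]
```

View pics/scene6.png

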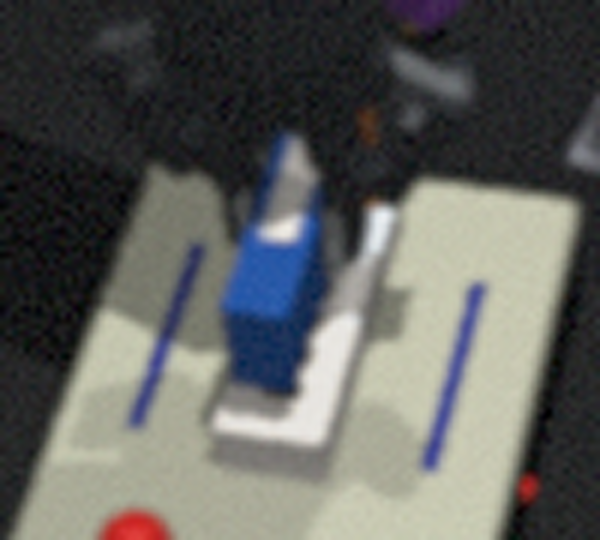

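View pics/side6.png

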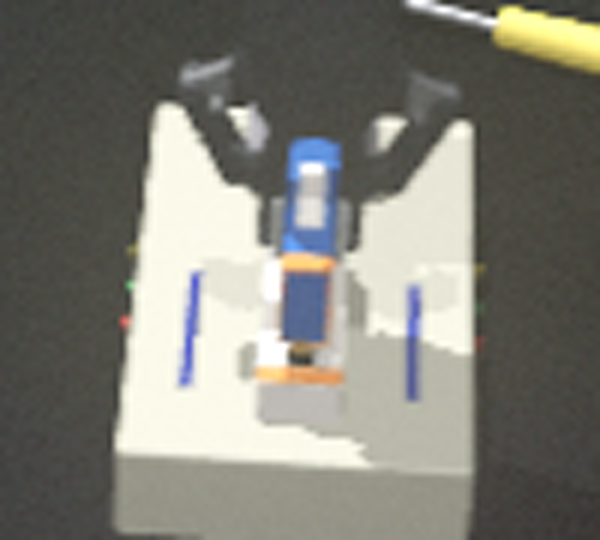

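View pics/w6.png

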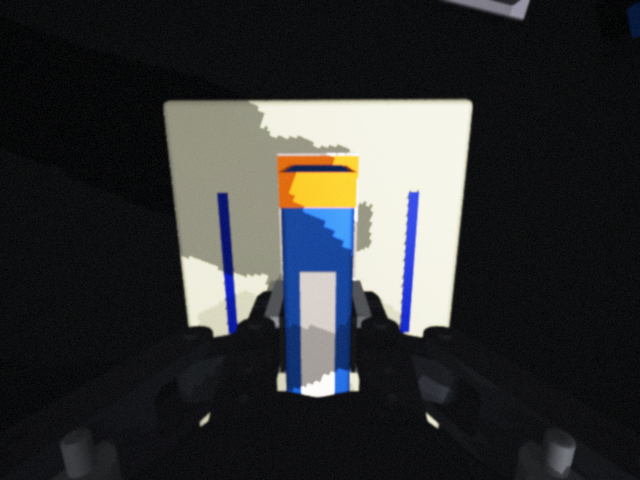

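Call:
play_rows([
  [0,0.0002,0.002,0],
  [0,0,0.002,0],
  [0,0,0.0015,0],
  [0,0,0,0],
])

```text
t: 9.65
eef_pos: [0.4623, -0.1017, 0.2822]
tool_rot: [-0.0, 0.559, 0.829, -0.0]
contact_force: [0.4, -0.5, -1.3]
gripper_width: 0.272
```

Call:
play_rows([
  [0,0,0.001,0],
  [0,0,0.001,0],
  [0,0,0,0],
])

```text
t: 9.95
eef_pos: [0.4624, -0.1017, 0.2804]
tool_rot: [-0.0, 0.559, 0.829, -0.0]
contact_force: [-0.9, -0.4, -2.4]
gripper_width: 0.273
```

Call:
play_rows([
  [0,0,0.001,0],
  [0,0,0.001,0],
  [0,0,0.001,0],
  [0,0,0,0],
])

```text
t: 10.35
eef_pos: [0.4623, -0.1017, 0.2773]
tool_rot: [-0.0, 0.559, 0.829, -0.0]
contact_force: [0.2, 0.1, -2.5]
gripper_width: 0.273
```

```bash
python3 look.py 7
```

```text
10.35 [ 0.46234534 -0.10165895  0.27734658] [ 0.22987972  0.13967501 -2.4957891 ] [-0.00572201  0.02084819 -0.01970072]
yaw 22.0386204722844 to target tool: [-2.75116143e-06  5.35593495e-04  1.06464539e-02]
```

View pics/scene7.png

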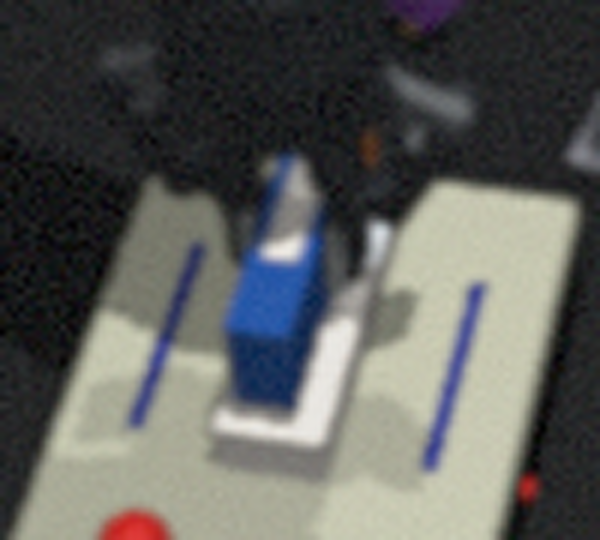

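The blades are entering with no resistance, so I'll continue.

Call:
play_rows([
  [0,0.0002,0.0015,0],
  [0,0,0.0015,0],
  [0,0,0.0015,0],
  [0,0,0.0015,0],
  [0,0,0,0],
])

```text
t: 11.0
eef_pos: [0.4625, -0.1016, 0.2713]
tool_rot: [-0.0, 0.559, 0.829, -0.0]
contact_force: [-0.4, -0.8, -1.0]
gripper_width: 0.274
```

Call:
play_rows([
  [0,0,0.001,0],
  [0,0,0.001,0],
  [0,0,0.001,0],
  [0,0,0,0],
])

```text
t: 11.4
eef_pos: [0.4625, -0.1016, 0.2684]
tool_rot: [-0.0, 0.559, 0.829, -0.0]
contact_force: [0.3, 0.3, -1.3]
gripper_width: 0.275
```

Call:
play_rows([
  [0,0,0.0007,0],
  [0,0,0.0005,0],
  [0,0,0,0],
])

```text
t: 11.7
eef_pos: [0.4626, -0.1016, 0.2673]
tool_rot: [-0.0, 0.559, 0.829, -0.0]
contact_force: [-0.2, 0.0, -1.2]
gripper_width: 0.276
```

Call:
play_rows([
  [0,0,0.0005,0],
  [0,0,0,0],
])

```text
t: 11.9
eef_pos: [0.4627, -0.1016, 0.2669]
tool_rot: [0.0, 0.559, 0.829, 0.0]
contact_force: [-1.4, -0.9, -0.4]
gripper_width: 0.274
```

```bash
python3 look.py 8
```

```text
11.9 [ 0.46266133 -0.10159765  0.26688524] [-1.38050535 -0.86027666 -0.44676887] [-0.00265033  0.06149761  0.01828759]
yaw 22.039723510511855 to target tool: [6.05734214e-05 2.17241778e-04 1.85261700e-04]
```

View pics/scene8.png

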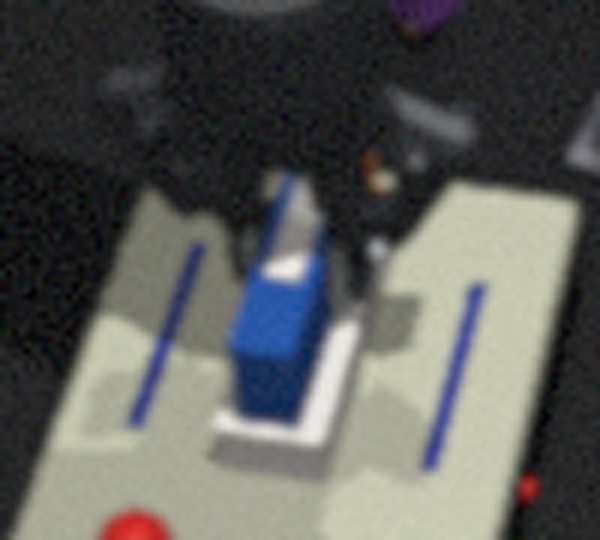

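Call:
play_rows([
  [0,0,0.0005,0],
  [0,0,0.0003,0],
  [0,0,0,0],
])

```text
t: 12.35
eef_pos: [0.4627, -0.1015, 0.2668]
tool_rot: [0.0, 0.559, 0.829, -0.0]
contact_force: [-4.1, 0.1, 10.3]
gripper_width: 0.275
```

Call:
play_rows([
  [0,0,0.0005,0],
  [0,0,0,0],
])

```text
t: 12.55
eef_pos: [0.4627, -0.1015, 0.2668]
tool_rot: [0.0, 0.559, 0.829, -0.0]
contact_force: [-6.9, 0.2, 17.7]
gripper_width: 0.27
```

The module has bottomed out on the block face, at the predicted height. I'll relax the downward push and release.

Call:
play_rows([
  [0,0,-0.001,0],
  [0,0,0,0],
])

```text
t: 12.75
eef_pos: [0.4627, -0.1016, 0.2668]
tool_rot: [0.0, 0.559, 0.829, 0.0]
contact_force: [-1.4, 0.4, 5.9]
gripper_width: 0.274
```

Call:
play_rows([
  [0,0,0,0],
  [0,0,0,0],
  [0,0,0,0],
  [0,0,0,0],
  [0,0,0,0],
  [0,0,0,0],
], claw=0.06)

```text
t: 13.35
eef_pos: [0.4626, -0.1016, 0.2665]
tool_rot: [-0.0, 0.559, 0.829, -0.0]
contact_force: [-0.0, -0.0, 0.0]
gripper_width: 0.706
```

Call:
play_rows([
  [0,0,-0.005,0],
  [0,0,-0.015,0],
  [0,0,-0.03,0],
  [0,0,-0.03,0],
  [0,0,-0.03,0],
  [0,0,-0.027,0],
  [0,0,0,0],
  [0,0,0,0],
])

```text
t: 14.15
eef_pos: [0.4625, -0.1016, 0.4041]
tool_rot: [0.001, 0.559, 0.829, 0.0]
contact_force: [0.3, -1.5, -0.5]
gripper_width: 0.707
```

```bash
python3 look.py 9
python3 - <<'E'
from h import *
o,d,T=pickle.load(open("w9.pkl","rb")); P=cloud(d,T)
m=(P[...,2]>.118)&(P[...,2]<.136); m[:,:240]=0;m[:,400:]=0
k,l,s,c=cv2.connectedComponentsWithStats(m.astype(np.uint8))
for i in range(1,k):
  if s[i,4]>200: print(s[i],np.nanmedian(P[l==i],0),rect(P[l==i])); Q=P[l==i]; print("plane",np.linalg.lstsq(np.c_[Q[:,:2],np.ones(len(Q))],Q[:,2],rcond=None)[0])
for n in("scene","side"):
    d=pickle.load(open(n+"9.pkl","rb")); P=cloud(d); hsv=cv2.cvtColor(d["frame"],cv2.COLOR_BGR2HSV)
    mm=(P[...,2]>.105)&(P[...,2]<.15)&((hsv[...,0]<8)|(hsv[...,0]>174))&(hsv[...,1]>150)&(np.hypot(P[...,0]-.497,P[...,1]+.242)<.04)
    print(n,"ball",P[mm].mean(0),mm.sum())
E
```

```text
14.15 [ 0.46253192 -0.10158681  0.40410407] [ 0.28563442 -1.49704468 -0.49912544] [0.00338925 0.00322181 0.06341438]
yaw 22.027473277014234 to target tool: [0.00015845 0.00018066 0.13740427]
[ 300  158   35  151 4867] [ 0.46064924 -0.09667584  0.12654675] ((0.46271076798439026, -0.10210558772087097), (0.024264175444841385, 0.11517982929944992), 22.23623275756836)
plane [0.00218752 0.00027008 0.12554666]
scene ball [ 0.50531431 -0.24580393  0.13560803] 102
side ball [ 0.49890563 -0.23625878  0.13673001] 17
```

View pics/w9.png

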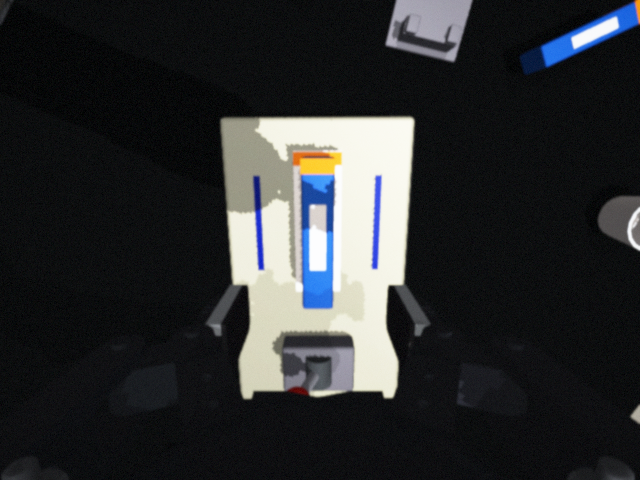

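View pics/side9.png

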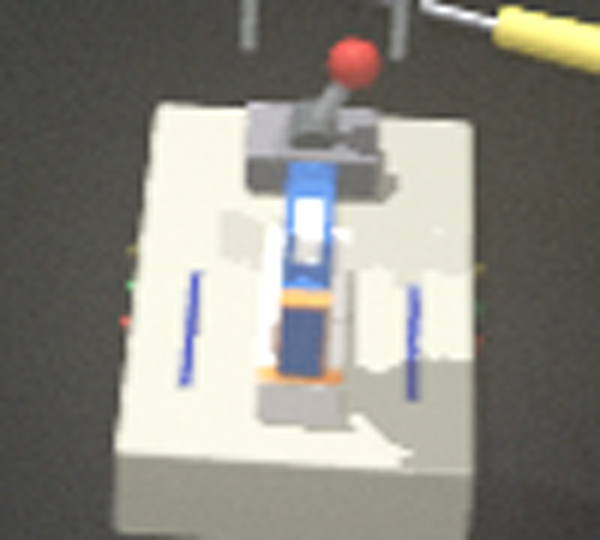

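View pics/scene9.png

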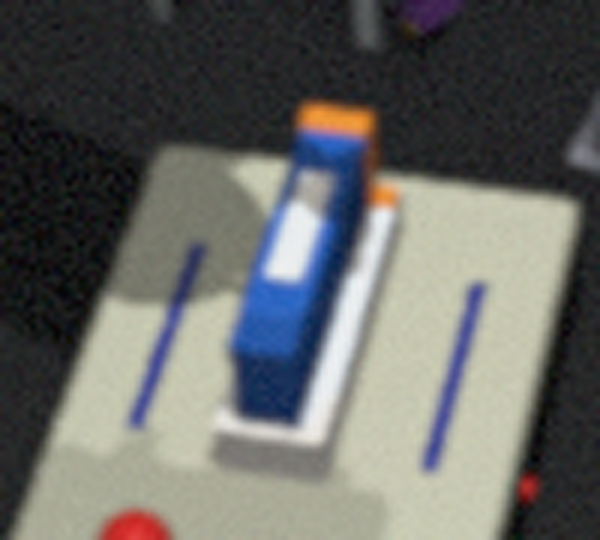

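The module is seated: its top reads 126.5 mm (camera bias about -1.5 mm), it is level, its yaw is 22.2° and it is centred on the socket. The ball leans towards -x at side-crop (355,62). I'll move above the switch so the fingers straddle the ball.

Call:
play_rows([
  [-0.03,-0.0044,0,0],
  [-0.04,-0.006,0,0],
  [-0.04,-0.006,0,0],
  [-0.035,-0.0056,0,0],
  [0,0,0,0],
  [0,0,0.03,0],
  [0,0,0.02,0],
  [0,0,0,0],
])

```text
t: 15.1
eef_pos: [0.4952, -0.2433, 0.3499]
tool_rot: [-0.004, 0.559, 0.829, -0.0]
contact_force: [-0.3, 0.2, -0.3]
gripper_width: 0.703
```

```bash
python3 look.py 10
```

```text
15.1 [ 0.49524409 -0.24334644  0.34987395] [-0.29335419  0.23468775 -0.31725035] [-0.05147476 -0.0054843  -0.00900918]
yaw 22.081984320421085 to target tool: [0.14319329 0.02372392 0.08386031]
```

View pics/w10.png

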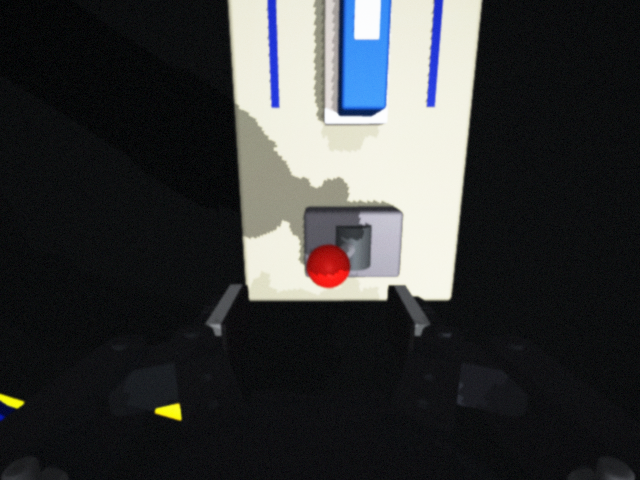

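The ball is at (328,266), i.e. tool (-0.002, +0.006) and between the pads. I'll descend, then sweep +y.

Call:
play_rows([
  [-0.0015,0,0.02,0],
  [0,0,0.02,0],
  [0,0,0.015,0],
  [0,0,0.01,0],
  [0,0,0.005,0],
  [0,0,0,0],
])

```text
t: 15.85
eef_pos: [0.4972, -0.2456, 0.2833]
tool_rot: [-0.0, 0.559, 0.829, -0.0]
contact_force: [-0.9, -0.3, -0.1]
gripper_width: 0.7
```

Call:
play_rows([
  [0,0.008,0,0],
  [0,0.008,0,0],
  [0,0.006,0,0],
  [0,0.006,0,0],
  [0,0.006,0,0],
  [0,0.006,0,0],
  [0,0.006,0,0],
  [0,0.006,0,0],
  [0,0,0,0],
])

```text
t: 16.75
eef_pos: [0.5464, -0.2254, 0.2835]
tool_rot: [0.0, 0.558, 0.83, 0.001]
contact_force: [-1.3, -0.4, -0.4]
gripper_width: 0.702
```

```bash
python3 look.py 11
```

```text
16.75 [ 0.54643669 -0.2253875   0.283538  ] [-1.28081739 -0.44795064 -0.36011171] [0.02950195 0.02932568 0.00570027]
yaw 22.1021046936203 to target tool: [ 0.14627577 -0.030849    0.01678361]
```

View pics/w11.png

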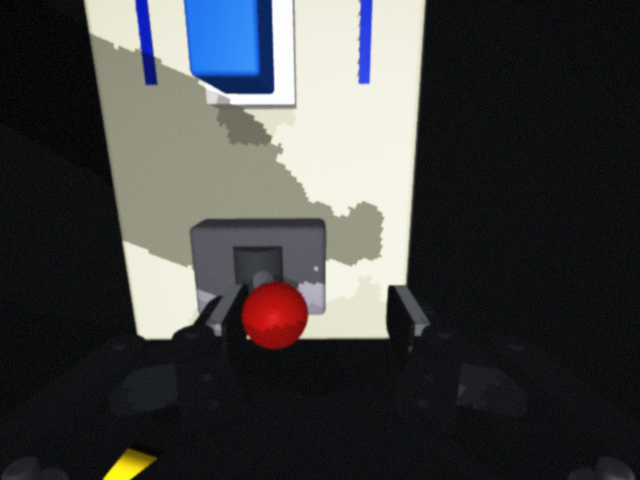

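Call:
play_rows([
  [0,0.004,0,0],
  [0,0.004,0,0],
  [0,0.003,0,0],
  [0,0,0,0],
])

```text
t: 17.3
eef_pos: [0.5559, -0.2217, 0.2834]
tool_rot: [-0.0, 0.559, 0.829, 0.0]
contact_force: [-0.4, 0.0, 0.3]
gripper_width: 0.702
```

Call:
play_rows([
  [0,0.0015,0,0],
  [0,0.0015,0,0],
  [0,0,0,0],
])

```text
t: 17.6
eef_pos: [0.5573, -0.2214, 0.2831]
tool_rot: [-0.001, 0.559, 0.829, -0.001]
contact_force: [-6.1, -1.2, 0.8]
gripper_width: 0.706
```

Call:
play_rows([
  [0,0.0015,0,0],
  [0,0.0015,0,0],
  [0,0,0,0],
])

```text
t: 17.9
eef_pos: [0.5584, -0.2212, 0.2828]
tool_rot: [-0.003, 0.56, 0.829, -0.003]
contact_force: [-11.3, -2.4, 5.5]
gripper_width: 0.705
```

The force is rising, so the lever is at its stop. I'll back off, rise and check.

Call:
play_rows([
  [0,-0.006,0,0],
  [0,-0.008,0,0],
  [0,-0.004,0,0],
  [0,0,-0.01,0],
  [0,0,-0.03,0],
  [0,0,-0.04,0],
  [0,0,-0.04,0],
  [0,0,0,0],
  [0,0,0,0],
])

```text
t: 18.8
eef_pos: [0.5449, -0.2263, 0.4053]
tool_rot: [0.002, 0.559, 0.829, 0.0]
contact_force: [-0.3, 0.7, -1.0]
gripper_width: 0.699
```

```bash
python3 look.py 12
python3 - <<'E'
from h import *
o,d,T=pickle.load(open("w12.pkl","rb")); hsv=cv2.cvtColor(d["frame"],cv2.COLOR_BGR2HSV)
m=((hsv[...,0]<8)|(hsv[...,0]>174))&(hsv[...,1]>170)&(hsv[...,2]>60)
k,l,s,c=cv2.connectedComponentsWithStats(m.astype(np.uint8)); i=1+s[1:,4].argmax(); print(s[i],c[i])
p=plane(d,T,[c[i]],.126)[0]; piv=np.array([.5175,-.2363]); ux=np.array([.9259,.3778]); print(p,"ball unit-x rel pivot",(p[:2]-piv)@ux)
E
```

```text
18.8 [ 0.54490201 -0.22627474  0.40532991] [-0.2789697   0.68730741 -1.01844167] [-0.00439545  0.03889222 -0.03845491]
yaw 22.05272581110901 to target tool: [ 0.14681694 -0.02957685  0.13820688]
[294 218  33  32 832] [309.89663462 233.63701923]
[ 0.5394185  -0.22636528  0.126     ] ball unit-x rel pivot 0.02404767835350238
```

View pics/w12.png

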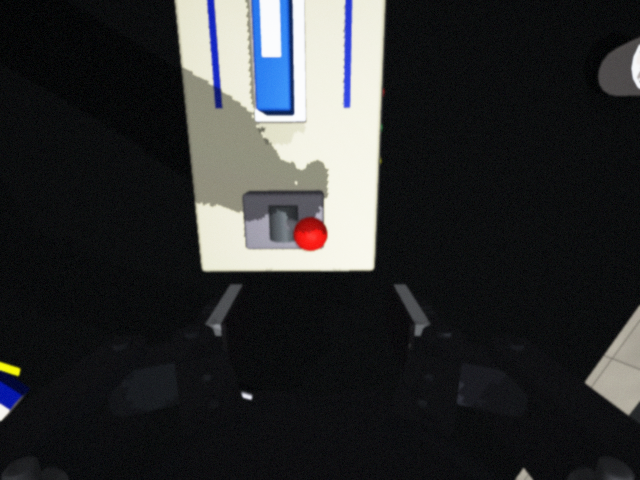

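View pics/side12.png

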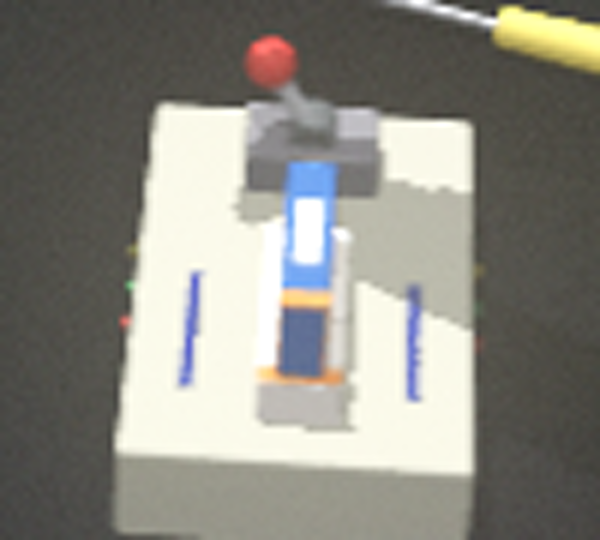

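The ball is at +24.0 mm from the pivot, which is lever +0.5 rad, so the switch reads about 1.0. The module is unchanged and the arm is clear, so I'll hand in.

```bash
python3 -c "
from station import bot; print(bot.hand_in())"
```

```text
the job is handed in; nothing more can be done
None
```

The blue module is plugged into the white socket block, orange end to orange end, and the toggle switch is thrown fully over. I handed the job in at about 19 s; no verdict is reported.

- **Module:** It went in without resistance and bottomed on the block face at the predicted height, with a peak wrist reading of about 18 N. After I let go, the wrist camera showed it level, at yaw 22.2° (socket 22.4°). Its top read 126.5 mm, or about 128 mm after allowing for the camera reading about 1.5 mm low.
- **Position in the socket:** The centre measured within about 1 mm of the socket's. My two ways of measuring the socket centre (slot centroids and instrument outline) differed by about 1.1 mm along its length. All six blades still went in freely.
- **Switch:** The lever reached its stop at about 11 N. The ball ended 24.0 mm to the +x side of the pivot, which puts the switch at about 1.0 rad.
- **End state:** The gripper was raised clear and touching nothing. I did not re-measure the crucible, jar, screwdriver or mouse at the end, but no move went near them.

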